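Tidy the craft table

ROBOT

A 6-joint arm with a two-finger parallel gripper is mounted at the origin on the work surface. World frame = base frame: x ahead of the robot, y to its left, z up, the work surface at z = 0. Lengths are in mm, angles in rad, forces in N, time in s.
With the tool pointing down it reaches from about 350 to 725 mm from the base axis. Payload 6 kg.
Tool frame: the origin (TCP) lies at the very end of the fingers, on their centre line; the grasp point (between the pads) lies 19 mm behind it; z points along the fingers, y is the line along which they close (so a half turn about z gives the same grasp; the last joint's range is limited). The gripper opens to 85 mm and grips with 20 to 120 N. Pads are 22 mm wide; open, the fingers measure 114 mm over their backs; the gripper's body (76 mm by 85 mm) begins 54 mm behind the grasp point. The pads swing forward as they close: fully open they stand 13 mm farther back than shut.
Start: joints at [-0.814, 0.04, 0.085, 0, -1.615, -0.334], TCP at [246.195, -547.139, 231.261] pointing down, gripper open.
Joint ranges: [-2.56, 2.56], [-1.29, 2.01], [-1.08, 1.49], [-3.29, 1.98], [-2.81, -0.18], [-2.99, 2.99]. Speed limits (rad/s): [2.57, 2.57, 3.01, 3.14, 3.14, 3.14].

INTERFACE

Orientations are given as a 3x3 rotation matrix whose columns are the frame's x, y, z axes.
In Python, from bench import monitor, read_camera, camera_params, order gives the robot as it stands.
- The arm moves only by the tool arm_command, never from a script. Its argument "deltas" is text: rows parted by semicolons, each of 5 numbers parted by spaces: the shift along the tool's x, y, z in m, then the turn about the tool's z in degrees, then the closure, from -1 (fully open) to 1 (shut). A call has 1 to 5 rows; each row is the pose to reach, as a shift and turn from the pose commanded when the call began, along the tool's axes at that moment; what a row does not reach only later rows make up. A row lasts 1/12 s, in which the tool goes at most 41.7 mm and 7.16 degrees, less where a joint would pass 70% of its speed; a pose out of reach is approached as far as the arm can. A call with a gripper value outside its range is refused whole. The fingers move at their own pace and stop on an object; the grip force is fixed at half the most. Time passes only in rows, so rows that repeat a pose let the fingers close. It gives the time, the measured TCP pose, the force, the opening and the grip force at its end, in the units of the state.
- monitor.get_state(): the state, without advancing time (a new reading comes with each control period).
- read_camera(name): name is "scene" or "top" or "wrist"; returns (picture, depth): 400x640x3 uint8, red, green, blue; 400x640 float32, mm along the optical axis (not along the pixel's ray), 0 where there is no reading.
- camera_params(name): a dict with "fov_y" (degrees; the focal length in pixels is half the picture's height over the tangent of half this angle, whatever the lens; pixels are square), "cx", "cy" (the principal point, pixels), "xyz" and "rotation" of the camera in the world. Camera axes: x right, y up, looking along -z (the intrinsics and any distortion apply to the point x, -y, -z); pixel columns grow to the right and rows downward; lengths in mm; the calibration is good to about 2 mm. A picture is of the moment at which its call begins: read the wrist's pose just before it. camera_params takes no time and is no camera call; for the wrist camera it gives the pose at the moment of the call.
- order.hand_in(): hands the job in; it is judged then, once.
The state is a dict: "clock": time; "q": joint angles; "joint_velocities": joint speeds; "joint_torque": joint torques, N m; "tool_pos": TCP position; "eef_rot": TCP orientation; "ft_force": force on the tool from outside, world axes, zero at the start; "wrist_torque": the same for the moment, N m; "grip_width": finger opening in mm; "finger_force": force on a finger pad.
Only numpy, scipy, OpenCV 4.12 (cv2) and the standard library are available. Lean on these libraries where they do the work, as an engineer would, in place of code of your own. Each camera call takes 0.05 s, during which the arm holds its last target. There are 200 camera calls.

TASK

Clear up the loose craft things: stand both reels of twine in the oblong wooden tray, both little wooden houses in the square cardboard box, and the lidded glass jar on the round white dish. Everything must end up standing upright on the floor of its own container, let go and still, and the cup and the glue pot must be left where they are.

Things in the scene. Friction and masses are not known exactly. Their poses are not given: they have to be found in the camera images.
- big_reel: Full reel of white twine, a plain upright solid cylinder, 50 mm in diameter and 60 mm high, with a cardboard tube end and dark hole drawn on its flat top; loose, 65 to 125 g. It is stiff and can be gripped on its side anywhere. Origin: centre of its underside, z up.
- small_reel: Full reel of white twine, a plain upright solid cylinder, 36 mm in diameter and 40 mm high, with a cardboard tube end and dark hole drawn on its flat top; loose, 30 to 55 g. It is stiff and can be gripped on its side anywhere. Origin: centre of its underside, z up.
- tall_house: Solid pale wooden toy house with a brown gabled roof, standing upright, loose: 44 mm long (its x, along the roof ridge) by 32 mm wide (its y); the two long side walls (facing its +y and -y) are flat, vertical and 46 mm high, the ridge is 62 mm high; the eaves do not overhang. 45 to 85 g. Origin: centre of its underside, z up. Any yaw at the start.
- low_house: Solid pale wooden toy house with a brown gabled roof, standing upright, loose: 44 mm long (its x, along the roof ridge) by 32 mm wide (its y); the two long side walls (facing its +y and -y) are flat, vertical and 28 mm high, the ridge is 44 mm high; the eaves do not overhang. 30 to 55 g. Origin: centre of its underside, z up. Any yaw at the start.
- jar: Small glass jar with a brass-coloured metal screw lid, upright, loose, 100 to 190 g: glass body 54 mm in diameter and 42 mm high, narrower lid 49 mm in diameter (a thin bead at its lower edge 51 mm), 55 mm high in all. Origin: centre of its underside, z up.
- oblong_tray: Open plywood tray, fixed to the table, 190 mm (its x) by 120 mm (its y) outside, 25 mm high, walls and floor 5 mm thick (inside 180 by 110 mm). Both reels go here; there is room for them side by side along its length. Origin: centre of its underside, on the table, z up; its yaw is within about 0.35 rad of the world's.
- square_box: Open low cardboard box, fixed to the table, 150 by 150 mm outside, 35 mm high, walls and floor 5 mm thick (inside 140 by 140 mm). Both houses go here, side by side. Origin: centre of its underside, on the table, z up, x and y along its sides; its yaw is within about 0.35 rad of the world's.
- round_dish: Round white flat-floored dish, fixed to the table, 150 mm in diameter, upright rim 18 mm high, rim and floor 5 mm thick (inside 140 mm in diameter). The jar goes here. Origin: centre of its underside, on the table, z up.
- cup: Bystander: open white plastic cup, 70 mm across the rim, 75 mm high, 150 g. Origin: centre of its underside. It stands near the work, loose and clear of all that is to be sorted; leave it where it is.
- glue_pot: Bystander: closed yellow glue pot with a white cap, 64 mm in diameter, 75 mm high, 250 g. Origin: centre of its underside. It stands near the work, loose and clear of all that is to be sorted; leave it where it is.
There are look-alikes about, which are no part of the job. Leave any green or purple look-alike of the tall_house alone.

How it is judged:
By the outcome, as a careful person would: the job done as asked, in the order asked, and still so for the second after the job is handed in, with the robot touching nothing.
It also fails if it takes over 125 s, if anything falls off the work surface, if the arm or the gripper's body presses on something with over 40 N, if the wrist force passes 120 N, or if a joint passes its speed limit or range.

## Working session

There is one attempt and no reset: what is moved stays moved. The work goes in short steps, Python scripts to look and compute and a tool call to move; the robot and the scene stay as the last step left them, time stands still between calls to the robot, and variables do not carry over. Pictures are saved under pics/ and viewed, at most 14 in all, crops included, and the job is handed in when it is done.

Besides the shell and the picture viewer there is one more tool, called after "Emit:" as name(argument=value, ...) on one line, values as JSON. arm_command: Moves the arm, as the interface text tells. Its arguments: {"type":"object","properties":{"deltas":{"type":"string"}},"required":["deltas"]}

```bash
ls; mkdir -p pics; python3 - <<'E'
from bench import monitor, read_camera, camera_params
import cv2,numpy as np
s=monitor.get_state(); print({k:np.round(v,3).tolist() for k,v in s.items()})
for n in("top","scene"):
    p,d=read_camera(n); cv2.imwrite(f"pics/{n}0.png",p[:,:,::-1]); np.savez(f"pics/{n}0.npz",p=p,d=d)
for n in("top","scene","wrist"): print(n,camera_params(n))
print(d.min(),d.max())
E
```

```text
pics
{'clock': 0.0, 'q': [-0.814, 0.041, 0.084, -0.0, -1.616, -0.334], 'joint_velocities': [0.0, 0.0, 0.002, 0.002, 0.0, -0.0], 'joint_torque': [-0.0, -36.821, 34.742, 6.933, -0.005, 0.0], 'tool_pos': [246.135, -546.829, 230.275], 'eef_rot': [[-0.912, -0.41, -0.001], [-0.41, 0.912, 0.002], [0.0, 0.002, -1.0]], 'ft_force': [0.137, 0.025, -0.95], 'wrist_torque': [-0.027, -0.029, -0.008], 'finger_force': 0.0, 'grip_width': 85.199}
top {'fov_y': 55.78117335204993, 'cx': 320.4080173231478, 'cy': 200.24979266861394, 'xyz': array([522.63421759,  -3.77050157, 966.36435486]), 'rotation': array([[ 0.02250446,  0.99760533, -0.06540002],
       [-0.99974105,  0.02223531, -0.00484053],
       [-0.00337475,  0.06549202,  0.99784739]])}
scene {'fov_y': 51.9459999861477, 'cx': 315.77865830148943, 'cy': 197.9097662347745, 'xyz': array([1228.93308662,  152.44909668,  863.78067492]), 'rotation': array([[-0.25628783, -0.76541609,  0.59030057],
       [ 0.96659441, -0.20511452,  0.15369869],
       [ 0.00343576,  0.60997233,  0.79241527]])}
wrist {'fov_y': 67.48388044973888, 'cx': 323.19749661305354, 'cy': 194.68618254776928, 'xyz': array([ 172.22980216, -582.1444694 ,  372.98625458]), 'rotation': array([[-0.41003753, -0.86485302, -0.28965235],
       [ 0.91206721, -0.38824601, -0.13190315],
       [ 0.00162047, -0.31826765,  0.94799951]])}
0.0 3062.9644
```

View pics/top0.png

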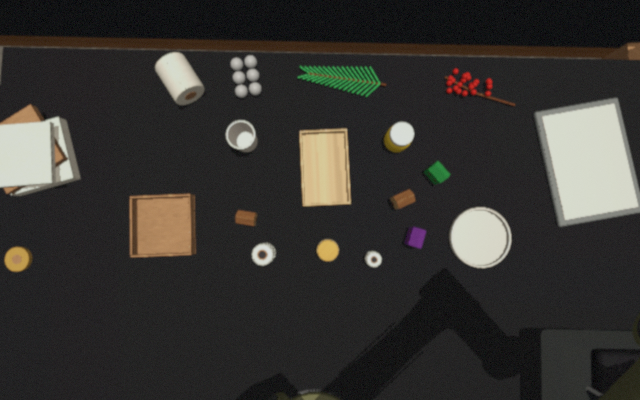

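View pics/scene0.png

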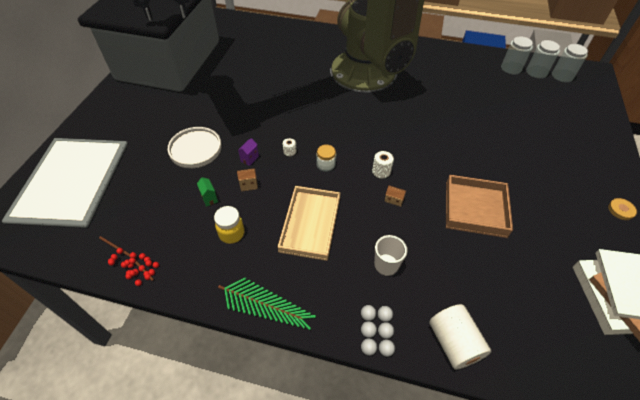

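Candidates for the first reel: small reel (373,259) and big reel (263,254) are white with dark holes. Others that could be taken for them are the paper roll (180,80), cup (241,136) and glue cap (400,134). For the tall house: brown at (402,199), with green (437,173) and purple (415,237) look-alikes. The low house is brown at (246,218). The jar is at (328,250), and the loose lid at (18,259) could be taken for it.

```bash
cat > h.py <<'E'
import numpy as np, cv2
from bench import monitor, read_camera, camera_params
def rays(c,u,v):
    f=200/np.tan(np.radians(c["fov_y"]/2))
    return np.stack([(np.asarray(u)-c["cx"])/f,-(np.asarray(v)-c["cy"])/f,-np.ones(np.shape(u))],-1)@c["rotation"].T
def plane(c,u,v,z):
    r=rays(c,u,v); return c["xyz"]+r*((z-c["xyz"][2])/r[...,2])[...,None]
def cloud(c,d):
    v,u=np.mgrid[:400,:640]; P=c["xyz"]+rays(c,u,v)*d[...,None]; P[d==0]=np.nan; return P
E
python3 - <<'E'
from h import *
for n in("top","scene"):
    z=np.load(f"pics/{n}0.npz"); P=cloud(camera_params(n),z["d"])
    c=camera_params(n)
    m=(P[...,2]>9)&(P[...,2]<120)&(P[...,0]>300)&(P[...,0]<800)&(abs(P[...,1])<480)
    k,L,st,ce=cv2.connectedComponentsWithStats(m.astype(np.uint8))
    print(n)
    for i in range(1,k):
        if st[i,4]<30: continue
        q=P[L==i]; h=np.percentile(q[:,2],95)
        t=q[q[:,2]>h-8]; r=cv2.minAreaRect(t[:,:2].astype(np.float32)); ra=cv2.minAreaRect(q[:,:2].astype(np.float32))
        print(np.round(ce[i]),st[i,4],"h%.0f"%h,"top",np.round(t[:,:2].mean(0)),np.round(r[0]),np.round(r[1]),round(r[2]),"all",np.round(ra[0]),np.round(ra[1]),round(ra[2]))
p=cv2.imread("pics/top0.png")
a=cv2.resize(p[115:275,125:325],None,fx=4,fy=3.5,interpolation=cv2.INTER_CUBIC)
cv2.imwrite("pics/crop.png",cv2.resize(p[120:280,225:465],(780,520),interpolation=cv2.INTER_CUBIC))
E
```

```text
top
[241. 135.] 543 h77 top [736. 198.] [734. 196.] [68. 67.] 87 all [734. 196.] [68. 67.] 88
[399. 137.] 655 h78 top [ 745. -190.] [ 746. -190.] [54. 55.] 46 all [ 743. -188.] [60. 60.] 7
[325. 165.] 594 h28 top [669.  -8.] [669.  -8.] [190. 120.] 4 all [669.  -8.] [191. 120.] 4
[437. 173.] 337 h63 top [ 658. -286.] [ 659. -286.] [44. 21.] 47 all [ 659. -287.] [45. 33.] 42
[403. 199.] 293 h63 top [ 591. -202.] [ 592. -202.] [22. 45.] 28 all [ 591. -202.] [32. 46.] 25
[159. 225.] 1045 h38 top [511. 396.] [513. 394.] [150. 151.] 3 all [513. 394.] [150. 152.] 4
[481. 238.] 525 h21 top [ 500. -404.] [ 501. -401.] [149. 148.] 52 all [ 501. -400.] [149. 148.] 53
[246. 218.] 261 h45 top [537. 185.] [537. 185.] [45. 21.] 79 all [536. 185.] [45. 32.] 83
[415. 237.] 315 h63 top [ 497. -233.] [ 498. -233.] [21. 45.] 71 all [ 498. -235.] [34. 45.] 75
[327. 250.] 389 h58 top [462. -19.] [462. -19.] [46. 46.] 1 all [462. -19.] [53. 51.] 1
[263. 254.] 393 h63 top [450. 136.] [450. 137.] [48. 49.] 3 all [450. 137.] [48. 50.] 1
[373. 259.] 193 h42 top [ 443. -132.] [ 443. -131.] [34. 34.] 2 all [ 44
[... 449 characters left out ...]
. 134.] [50. 47.] 37 all [452. 135.] [49. 50.] 75
[247. 178.] 328 h63 top [ 595. -202.] [ 596. -201.] [21. 44.] 11 all [ 594. -202.] [33. 45.] 24
[479. 205.] 1446 h38 top [519. 397.] [514. 393.] [156. 151.] 4 all [514. 393.] [156. 151.] 4
[206. 190.] 333 h63 top [ 661. -288.] [ 660. -288.] [50. 22.] 38 all [ 660. -288.] [50. 32.] 42
[394. 194.] 267 h46 top [540. 185.] [539. 184.] [44. 22.] 82 all [538. 184.] [45. 35.] 83
[308. 222.] 853 h29 top [677.  -8.] [669.  -9.] [192. 120.] 4 all [669.  -9.] [193. 120.] 4
[228. 224.] 824 h78 top [ 748. -190.] [ 747. -191.] [56. 55.] 59 all [ 748. -189.] [61. 61.] 81
[389. 253.] 911 h77 top [734. 195.] [735. 194.] [69. 66.] 6 all [735. 194.] [69. 66.] 6
```

View pics/crop.png

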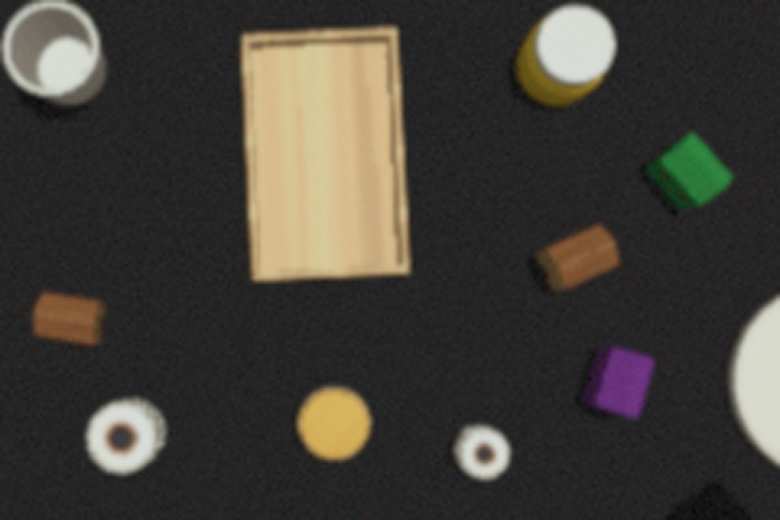

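The crop confirms the choice: white reels with dark holes at crop (122,437) and (484,453), brown houses at (68,318) and (580,257), and the amber jar lid at (335,423). Green and purple stay untouched. Measured heights and sizes match the given ones. First I move towards the small reel and square the tool to the world axes.

Emit:
arm_command(deltas="-0.028 0.024 0 6 -1; -0.056 0.048 0 12 -1; -0.085 0.073 0 18 -1; -0.114 0.098 0 24.2 -1; -0.143 0.122 0 24.2 -0.5")

```text
clock: 0.52
tool_pos: [326.6, -375.6, 230.8]
eef_rot: [[-1.0, 0.006, -0.0], [0.006, 1.0, 0.001], [0.0, 0.001, -1.0]]
ft_force: [0.9, -1.1, 0.8]
grip_width: 75.5
finger_force: 0.0
```

Emit:
arm_command(deltas="-0.015 0.030 0.012 0 -0.5; -0.030 0.061 0.025 0 -0.5; -0.045 0.092 0.038 0 -0.5; -0.060 0.123 0.050 0 -0.5; -0.060 0.123 0.050 0 -0.5")

```text
clock: 0.93
tool_pos: [387.4, -249.5, 178.1]
eef_rot: [[-1.0, -0.006, -0.003], [-0.006, 1.0, 0.003], [0.003, 0.003, -1.0]]
ft_force: [-0.3, -1.7, 0.1]
grip_width: 63.8
finger_force: 0.0
```

Emit:
arm_command(deltas="-0.015 0.030 0.012 0 -0.5; -0.030 0.061 0.025 0 -0.5; -0.045 0.091 0.038 0 -0.5; -0.0575 0.1205 0.050 0 -0.5; -0.0575 0.1205 0.050 0 -0.5")

```text
clock: 1.35
tool_pos: [443.9, -129.8, 128.0]
eef_rot: [[-1.0, -0.004, -0.004], [-0.004, 1.0, 0.002], [0.004, 0.002, -1.0]]
ft_force: [-0.4, -0.3, -0.7]
grip_width: 64.1
finger_force: 0.0
```

```bash
python3 - <<'E'
from h import *
c=camera_params("wrist"); p,d=read_camera("wrist"); cv2.imwrite("pics/w1.png",p[:,:,::-1])
P=cloud(c,d); m=(P[...,2]>30)&(P[...,2]<50)&(np.hypot(P[...,0]-444,P[...,1]+132)<45)
q=P[m]; print(m.sum(), q.mean(0), cv2.minEnclosingCircle(q[:,:2].astype(np.float32)), monitor.get_state()["tool_pos"],monitor.get_state()["grip_width"])
E
```

```text
1468 [ 440.67247498 -133.76491837   38.44755303] ((442.3391418457031, -133.64108276367188), 18.297977447509766) [ 443.68459426 -131.64073591  129.41104937] 64.29840108142888
```

View pics/w1.png

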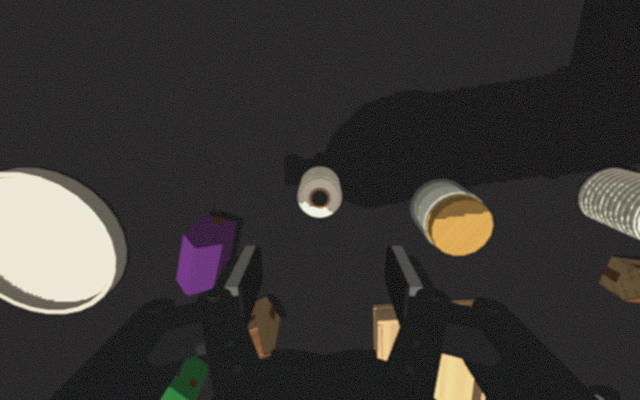

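The wrist view shows the small reel at (320,195) centred between the fingers, radius and height as given. The jar at (460,220) and the purple house at (207,250) are clear.

Emit:
arm_command(deltas="0.001 -0.0015 0.035 0 -0.5; 0.001 -0.0015 0.070 0 -0.5; 0.001 -0.0015 0.105 0 -0.5; 0.001 -0.0015 0.122 0 -0.5; 0.001 -0.0015 0.122 0 -0.5")

```text
clock: 1.82
tool_pos: [439.5, -135.8, 4.9]
eef_rot: [[-1.0, 0.001, -0.008], [0.001, 1.0, 0.0], [0.008, 0.0, -1.0]]
ft_force: [-0.1, 0.4, 0.4]
grip_width: 64.0
finger_force: 0.0
```

Emit:
arm_command(deltas="0 0 0 0 1; 0 0 0 0 1; 0 0 0 0 1; 0 0 0 0 1; 0 0 0 0 1")

```text
clock: 2.23
tool_pos: [444.6, -135.5, 11.9]
eef_rot: [[-1.0, -0.001, 0.004], [-0.001, 1.0, -0.001], [-0.004, -0.001, -1.0]]
ft_force: [-0.5, -0.6, 6.9]
grip_width: 34.2
finger_force: 59.9
```

Emit:
arm_command(deltas="0 0 0 0 1; 0 0 -0.020 0 1; 0 0 -0.050 0 1; 0 0 -0.085 0 1; 0 0 -0.100 0 1")

```text
clock: 2.65
tool_pos: [444.7, -135.6, 114.9]
eef_rot: [[-1.0, -0.001, 0.007], [-0.001, 1.0, -0.001], [-0.007, -0.001, -1.0]]
ft_force: [1.3, -0.3, 0.6]
grip_width: 34.5
finger_force: 59.7
```

Emit:
arm_command(deltas="-0.025 0.017 0 0 1; -0.055 0.037 0 0 1; -0.085 0.058 0 0 1; -0.110 0.075 0 0 1; -0.110 0.075 0 0 1")

```text
clock: 3.07
tool_pos: [555.7, -57.5, 108.7]
eef_rot: [[-1.0, -0.003, -0.0], [-0.003, 1.0, 0.0], [0.0, 0.0, -1.0]]
ft_force: [-1.7, -0.3, -1.8]
grip_width: 34.2
finger_force: 59.8
```

Emit:
arm_command(deltas="-0.025 0.017 0 0 1; -0.050 0.035 0 0 1; -0.073 0.050 0 0 1; -0.073 0.050 0 0 1; -0.073 0.050 0 0 1")

```text
clock: 3.48
tool_pos: [626.3, -9.4, 108.7]
eef_rot: [[-1.0, -0.001, -0.001], [-0.001, 1.0, -0.0], [0.001, -0.0, -1.0]]
ft_force: [-0.2, 0.4, -0.7]
grip_width: 34.6
finger_force: 59.8
```

```bash
python3 - <<'E'
from h import *
p,d=read_camera("scene"); c=camera_params("scene"); P=cloud(c,d)
s=monitor.get_state();t=s["tool_pos"]; print(t,s["grip_width"],s["ft_force"],s["joint_velocities"])
m=(p.min(2)>120)&(np.hypot(P[...,0]-t[0],P[...,1]-t[1])<40)&(P[...,2]>60)&(P[...,2]<170)
q=P[m]; print(m.sum(),np.percentile(q,[1,50,99],axis=0))
cv2.imwrite("pics/s2.png",cv2.resize(p[100:300,200:440,::-1],None,fx=3,fy=3))
E
```

```text
[625.80590048  -9.94859953 109.17414837] 34.3946596892271 [-0.75675594 -0.8246775  -1.13317132] [-0.0100215  -0.02981559 -0.01697789  0.00149015  0.00094113 -0.00062524]
62 [[612.81493289 -23.44286157 105.10250501]
 [633.56868378  -9.48954082 136.77410255]
 [640.14247896   3.66319876 139.25879634]]
```

View pics/s2.png

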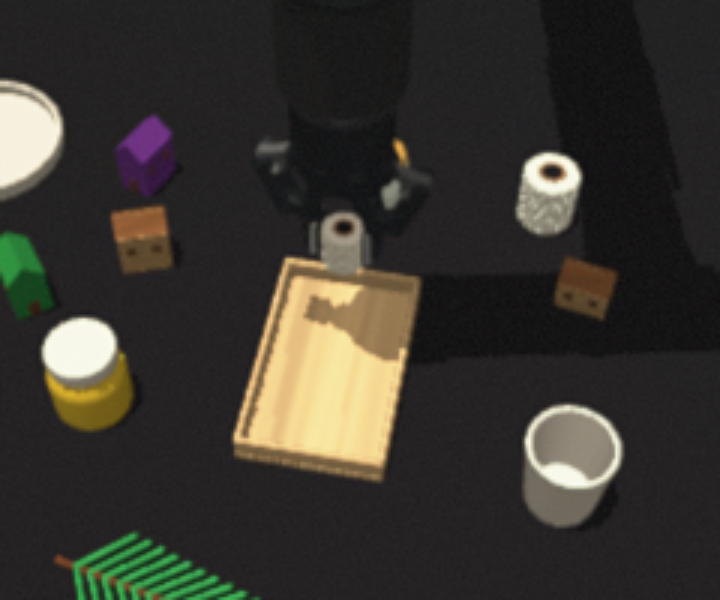

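The scene crop shows the small reel held upright at crop (343,240) above the near end of the tray. Its bottom is about 11 mm below the TCP.

Emit:
arm_command(deltas="0 0 0.025 0 1; 0 0 0.055 0 1; 0 0 0.080 0 1; 0 0 0.090 0 1; 0 0 0.091 0 1")

```text
clock: 3.95
tool_pos: [624.8, -10.8, 18.4]
eef_rot: [[-1.0, -0.0, -0.001], [-0.0, 1.0, -0.001], [0.001, -0.001, -1.0]]
ft_force: [-0.4, -0.0, 0.1]
grip_width: 34.7
finger_force: 59.8
```

Emit:
arm_command(deltas="0 0 0 0 1; 0 0 0 0 1; 0 0 0 0 1; 0 0 0 0 1")

```text
clock: 4.28
tool_pos: [626.2, -10.1, 19.1]
eef_rot: [[-1.0, -0.0, 0.001], [-0.0, 1.0, 0.0], [-0.001, 0.0, -1.0]]
ft_force: [-0.5, 0.8, 0.2]
grip_width: 34.3
finger_force: 59.8
```

Emit:
arm_command(deltas="0 0 0.001 0 1; 0 0 0.002 0 1; 0 0 0.002 0 1; 0 0 0.002 0 1")

```text
clock: 4.62
tool_pos: [626.1, -10.1, 17.0]
eef_rot: [[-1.0, -0.001, 0.001], [-0.001, 1.0, -0.0], [-0.001, -0.0, -1.0]]
ft_force: [-2.7, 0.6, 5.8]
grip_width: 34.4
finger_force: 60.3
```

Emit:
arm_command(deltas="0 0 0.001 0 1; 0 0 0.002 0 1; 0 0 0.002 0 1; 0 0 0.002 0 1")

```text
clock: 4.95
tool_pos: [626.2, -10.1, 16.9]
eef_rot: [[-1.0, -0.001, 0.001], [-0.001, 1.0, -0.001], [-0.001, -0.001, -1.0]]
ft_force: [-8.4, 2.2, 13.9]
grip_width: 34.1
finger_force: 61.1
```

Emit:
arm_command(deltas="0 0 -0.003 0 1; 0 0 -0.003 0 -0.5; 0 0 -0.003 0 -0.5; 0 0 -0.003 0 -0.5; 0 0 -0.003 0 -0.5")

```text
clock: 5.37
tool_pos: [625.6, -10.1, 16.6]
eef_rot: [[-1.0, -0.0, -0.001], [-0.0, 1.0, -0.0], [0.001, -0.0, -1.0]]
ft_force: [0.2, -0.5, 0.1]
grip_width: 64.1
finger_force: 0.0
```

Emit:
arm_command(deltas="0 0 0 0 -0.5; 0 0 -0.02 0 -0.5; 0 0 -0.055 0 -0.5; 0 0 -0.095 0 -0.5; 0 0 -0.115 0 -0.5")

```text
clock: 5.78
tool_pos: [627.4, -10.5, 137.6]
eef_rot: [[-1.0, -0.001, 0.006], [-0.001, 1.0, -0.0], [-0.006, -0.0, -1.0]]
ft_force: [1.4, 0.9, 1.5]
grip_width: 64.1
finger_force: 0.0
```

Emit:
arm_command(deltas="0.025 0.020 0 0 -0.7; 0.055 0.046 0 0 -0.7; 0.085 0.071 0 0 -0.7; 0.110 0.092 0 0 -0.7; 0.110 0.092 0 0 -0.7")

```text
clock: 6.2
tool_pos: [513.2, 84.6, 132.7]
eef_rot: [[-1.0, -0.004, 0.001], [-0.004, 1.0, 0.002], [-0.001, 0.002, -1.0]]
ft_force: [1.7, -1.2, -0.0]
grip_width: 72.6
finger_force: 0.0
```

Emit:
arm_command(deltas="0.025 0.020 0 0 -0.7; 0.050 0.042 0 0 -0.7; 0.065 0.054 0 0 -0.7; 0.065 0.054 0 0 -0.7; 0.065 0.054 0 0 -0.7")

```text
clock: 6.62
tool_pos: [450.6, 136.5, 132.7]
eef_rot: [[-1.0, -0.003, 0.001], [-0.003, 1.0, 0.001], [-0.001, 0.001, -1.0]]
ft_force: [0.4, -1.0, 0.0]
grip_width: 72.4
finger_force: 0.0
```

```bash
python3 - <<'E'
from h import *
c=camera_params("wrist"); p,d=read_camera("wrist"); 
P=cloud(c,d); m=(P[...,2]>45)&(P[...,2]<75)&(np.hypot(P[...,0]-451,P[...,1]-136)<45)
q=P[m]; print(m.sum(), q.mean(0), cv2.minEnclosingCircle(q[:,:2].astype(np.float32)), monitor.get_state()["tool_pos"],monitor.get_state()["grip_width"])
p,d=read_camera("top"); P=cloud(camera_params("top"),d);m=(P[...,2]>36)&(P[...,2]<56)&(np.hypot(P[...,0]-626,P[...,1]+10)<35);q=P[m]; print(m.sum(),q.mean(0),q.std(0))
E
```

```text
3197 [447.11362037 135.18940945  58.40713786] ((449.8481140136719, 135.03512573242188), 25.263458251953125) [450.9895329  135.97202879 132.5336703 ] 72.60645339361524
171 [623.54488692  -9.34883277  44.40265413] [9.1414812  9.00777618 2.16608436]
```

Emit:
arm_command(deltas="0 -0.001 0.035 0 -0.7; 0 -0.001 0.070 0 -0.7; 0 -0.001 0.098 0 -0.7; 0 -0.001 0.108 0 -0.7; 0 -0.001 0.108 0 -0.7")

```text
clock: 7.13
tool_pos: [449.7, 133.1, 21.5]
eef_rot: [[-1.0, 0.001, -0.005], [0.001, 1.0, -0.003], [0.005, -0.003, -1.0]]
ft_force: [0.5, 1.1, -0.3]
grip_width: 73.0
finger_force: 0.0
```

Emit:
arm_command(deltas="0 0 0 0 1; 0 0 0 0 1; 0 0 0 0 1; 0 0 0 0 1; 0 0 0 0 1")

```text
clock: 7.55
tool_pos: [452.5, 135.7, 26.9]
eef_rot: [[-1.0, -0.001, 0.004], [-0.001, 1.0, 0.002], [-0.004, 0.002, -1.0]]
ft_force: [0.0, 0.6, 5.9]
grip_width: 48.8
finger_force: 62.3
```

Emit:
arm_command(deltas="0 0 -0.020 0 1; 0 0 -0.050 0 1; 0 0 -0.085 0 1; 0 0 -0.100 0 1; 0 0 -0.100 0 1")

```text
clock: 7.97
tool_pos: [452.8, 135.9, 129.7]
eef_rot: [[-1.0, -0.001, 0.007], [-0.001, 1.0, 0.004], [-0.007, 0.004, -1.0]]
ft_force: [0.2, -0.1, -0.7]
grip_width: 49.0
finger_force: 62.1
```

Emit:
arm_command(deltas="-0.025 -0.014 0 0 1; -0.058 -0.033 0 0 1; -0.092 -0.052 0 0 1; -0.125 -0.071 0 0 1; -0.125 -0.071 0 0 1")

```text
clock: 8.38
tool_pos: [578.4, 60.7, 120.6]
eef_rot: [[-1.0, 0.003, -0.005], [0.003, 1.0, -0.003], [0.005, -0.003, -1.0]]
ft_force: [-1.9, 1.0, -1.4]
grip_width: 48.2
finger_force: 62.3
```

Emit:
arm_command(deltas="-0.032 -0.018 0 0 1; -0.064 -0.036 0 0 1; -0.095 -0.054 0 0 1; -0.115 -0.065 0 0 1; -0.125 -0.071 0 0 1")

```text
clock: 8.8
tool_pos: [702.0, -8.8, 121.9]
eef_rot: [[-1.0, 0.002, -0.003], [0.002, 1.0, -0.0], [0.003, -0.0, -1.0]]
ft_force: [-1.3, 0.6, -1.0]
grip_width: 48.6
finger_force: 62.3
```

Emit:
arm_command(deltas="0 0 0.030 0 1; 0 0 0.060 0 1; 0 0 0.085 0 1; 0 0 0.092 0 1; 0 0 0.092 0 1")

```text
clock: 9.22
tool_pos: [700.0, -7.1, 31.1]
eef_rot: [[-1.0, -0.001, -0.003], [-0.001, 1.0, -0.001], [0.003, -0.001, -1.0]]
ft_force: [-0.1, -0.0, -0.9]
grip_width: 48.8
finger_force: 66.1
```

Emit:
arm_command(deltas="0 0 0 0 1; 0 0 0 0 1; 0 0 0 0 1")

```text
clock: 9.47
tool_pos: [700.9, -6.9, 32.3]
eef_rot: [[-1.0, -0.0, -0.0], [-0.0, 1.0, 0.0], [0.0, 0.0, -1.0]]
ft_force: [0.9, -0.4, -0.2]
grip_width: 48.5
finger_force: 66.1
```

Emit:
arm_command(deltas="0 0 0.001 0 1; 0 0 0.002 0 1; 0 0 0.003 0 1; 0 0 0.003 0 1; 0 0 0.003 0 1")

```text
clock: 9.88
tool_pos: [701.2, -7.0, 30.3]
eef_rot: [[-1.0, -0.001, 0.001], [-0.001, 1.0, -0.0], [-0.001, -0.0, -1.0]]
ft_force: [-2.3, 0.6, 5.7]
grip_width: 48.8
finger_force: 66.7
```

Emit:
arm_command(deltas="0 0 -0.002 0 1; 0 0 -0.002 0 -0.55; 0 0 -0.002 0 -0.55; 0 0 -0.002 0 -0.55; 0 0 -0.002 0 -0.55")

```text
clock: 10.3
tool_pos: [700.7, -7.1, 30.9]
eef_rot: [[-1.0, -0.0, -0.001], [-0.0, 1.0, 0.0], [0.001, 0.0, -1.0]]
ft_force: [-0.4, 0.2, -0.5]
grip_width: 66.0
finger_force: 0.0
```

Emit:
arm_command(deltas="0 0 0 0 -0.55; 0 0 -0.025 0 -0.55; 0 0 -0.060 0 -0.55; 0 0 -0.095 0 -0.55; 0 0 -0.105 0 -0.55")

```text
clock: 10.72
tool_pos: [703.2, -7.5, 143.8]
eef_rot: [[-1.0, -0.001, 0.009], [-0.001, 1.0, -0.0], [-0.009, -0.0, -1.0]]
ft_force: [0.1, -0.4, 2.1]
grip_width: 65.9
finger_force: 0.0
```

Emit:
arm_command(deltas="0.011 -0.020 0 7 -0.5; 0.022 -0.039 0 14 -0.5; 0.033 -0.058 0 21 -0.5; 0.043 -0.078 0 28 -0.5; 0.054 -0.0975 0 35 -0.5")

```text
clock: 11.13
tool_pos: [646.4, -105.4, 136.2]
eef_rot: [[-0.816, 0.578, 0.0], [0.578, 0.816, 0.0], [-0.0, 0.0, -1.0]]
ft_force: [0.4, 0.5, -0.5]
grip_width: 64.1
finger_force: 0.0
```

Emit:
arm_command(deltas="-0.003 -0.028 0 7 -0.5; -0.006 -0.056 0 14 -0.5; -0.009 -0.084 0 21 -0.5; -0.0117 -0.111 0 28 -0.5; -0.0117 -0.111 0 30 -0.5")

```text
clock: 11.55
tool_pos: [591.0, -205.7, 136.8]
eef_rot: [[-0.414, 0.91, 0.0], [0.91, 0.414, -0.001], [-0.001, -0.0, -1.0]]
ft_force: [0.3, 0.4, 0.1]
grip_width: 63.8
finger_force: 0.0
```

```bash
python3 - <<'E'
from h import *
c=camera_params("wrist"); p,d=read_camera("wrist"); cv2.imwrite("pics/w3.png",p[:,:,::-1])
s=monitor.get_state()
P=cloud(c,d); m=(P[...,2]>40)&(P[...,2]<75)&(np.hypot(P[...,0]-593,P[...,1]+202)<45)
q=P[m]; print(m.sum(), q.mean(0), cv2.minAreaRect(q[:,:2].astype(np.float32)), s["tool_pos"],s["grip_width"],s["q"])
h=q[q[:,2]>58]; print(h.mean(0),cv2.minAreaRect(h[:,:2].astype(np.float32)))
p,d=read_camera("top"); P=cloud(camera_params("top"),d);m=(P[...,2]>56)&(P[...,2]<80)&(np.hypot(P[...,0]-701,P[...,1]+7)<40);q=P[m]; print(m.sum(),q.mean(0),q.std(0))
E
```

```text
2250 [ 590.75345116 -202.11154824   54.59364391] ((591.6329345703125, -204.31045532226562), (31.904951095581055, 45.930965423583984), 25.589603424072266) [ 591.88519555 -204.3272511   136.64857388] 64.16026029046043 [-1.30895694e-02  1.17972386e-01 -4.94718098e-03  1.81454185e-04
 -1.44730823e+00 -2.69943090e+00]
[ 591.18370133 -203.17728284   60.36472301] ((591.9580078125, -204.22564697265625), (12.382368087768555, 45.766212463378906), 25.066730499267578)
0 [nan nan nan] [nan nan nan]<stdin>:7: RuntimeWarning: Mean of empty slice.
  ret = um.true_divide(
  ret = _var(a, axis=axis, dtype=dtype, out=out, ddof=ddof,
  arrmean = um.true_divide(arrmean, div, out=arrmean,
  ret = um.true_divide(
```

View pics/w3.png

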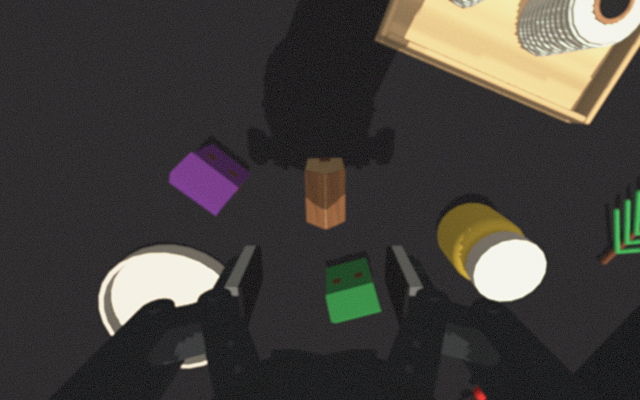

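The big reel shows upright in the tray in the wrist view at (580,30). The top-camera check was blocked by the arm. The brown tall house at (325,190) is centred between the fingers and its yaw is aligned. Green (352,290) and purple (210,180) are clear.

Emit:
arm_command(deltas="0 0 0.035 0 -0.5; 0 0 0.070 0 -0.5; 0 0 0.105 0 -0.5; 0 0 0.118 0 -0.5; 0 0 0.118 0 -0.5")

```text
clock: 12.07
tool_pos: [590.5, -201.2, 13.8]
eef_rot: [[-0.424, 0.905, -0.008], [0.905, 0.424, 0.001], [0.004, -0.006, -1.0]]
ft_force: [-0.4, -0.4, -0.3]
grip_width: 64.1
finger_force: 0.0
```

Emit:
arm_command(deltas="0 0 0 0 1; 0 0 0 0 1; 0 0 0 0 1; 0 0 0 0 1; 0 0 0 0 1")

```text
clock: 12.48
tool_pos: [594.8, -202.5, 21.6]
eef_rot: [[-0.424, 0.906, 0.005], [0.906, 0.424, -0.001], [-0.003, 0.004, -1.0]]
ft_force: [-0.1, 1.6, 6.3]
grip_width: 31.0
finger_force: 61.5
```

Emit:
arm_command(deltas="0 0 -0.020 0 1; 0 0 -0.050 0 1; 0 0 -0.085 0 1; 0 0 -0.120 0 1; 0 0 -0.120 0 1")

```text
clock: 12.9
tool_pos: [596.3, -203.6, 148.9]
eef_rot: [[-0.423, 0.906, 0.014], [0.906, 0.423, -0.004], [-0.009, 0.011, -1.0]]
ft_force: [1.2, -0.2, 1.8]
grip_width: 30.9
finger_force: 60.8
```

Emit:
arm_command(deltas="0 0 0 -7 1; 0 0 0 -14 1; 0 0 0 -21 1; 0 0 0 -28 1; 0 0 0 -35 1")

```text
clock: 13.32
tool_pos: [593.1, -202.2, 139.1]
eef_rot: [[-0.869, 0.494, 0.001], [0.494, 0.869, 0.0], [-0.001, 0.001, -1.0]]
ft_force: [0.1, 0.6, -0.1]
grip_width: 31.0
finger_force: 60.7
```

Emit:
arm_command(deltas="0 0 0 -7 1; 0 0 0 -14 1; 0 0 0 -21 1; 0 0 0 -28 1; 0 0 0 -30.5 1")

```text
clock: 13.73
tool_pos: [593.1, -202.2, 139.1]
eef_rot: [[-1.0, -0.016, 0.001], [-0.016, 1.0, 0.0], [-0.001, 0.0, -1.0]]
ft_force: [-0.5, 0.9, -0.8]
grip_width: 31.1
finger_force: 60.7
```

Emit:
arm_command(deltas="0.003 0.025 0 0 1; 0.007 0.060 0 0 1; 0.011 0.095 0 0 1; 0.015 0.130 0 0 1; 0.018 0.157 0 0 1")

```text
clock: 14.15
tool_pos: [573.2, -43.2, 139.2]
eef_rot: [[-1.0, -0.01, 0.002], [-0.01, 1.0, 0.001], [-0.002, 0.001, -1.0]]
ft_force: [0.6, 0.3, -0.7]
grip_width: 31.1
finger_force: 60.7
```

Emit:
arm_command(deltas="0.004 0.032 0 0 1; 0.007 0.064 0 0 1; 0.011 0.096 0 0 1; 0.015 0.128 0 0 1; 0.018 0.157 0 0 1")

```text
clock: 14.57
tool_pos: [553.7, 113.4, 139.3]
eef_rot: [[-1.0, -0.01, 0.002], [-0.01, 1.0, 0.001], [-0.002, 0.001, -1.0]]
ft_force: [1.0, 0.1, 0.6]
grip_width: 30.5
finger_force: 60.7
```

Emit:
arm_command(deltas="0.004 0.032 0 0 1; 0.007 0.064 0 0 1; 0.011 0.096 0 0 1; 0.015 0.128 0 0 1; 0.018 0.157 0 0 1")

```text
clock: 14.98
tool_pos: [534.2, 270.3, 139.2]
eef_rot: [[-1.0, -0.01, 0.001], [-0.01, 1.0, 0.002], [-0.001, 0.002, -1.0]]
ft_force: [0.8, -0.0, -0.2]
grip_width: 31.2
finger_force: 60.7
```

Emit:
arm_command(deltas="0.004 0.032 0 0 1; 0.008 0.067 0 0 1; 0.012 0.100 0 0 1; 0.016 0.135 0 0 1; 0.018 0.157 0 0 1")

```text
clock: 15.4
tool_pos: [514.3, 428.2, 138.7]
eef_rot: [[-1.0, -0.011, 0.0], [-0.011, 1.0, 0.001], [-0.0, 0.001, -1.0]]
ft_force: [-0.2, -0.7, -1.5]
grip_width: 30.9
finger_force: 60.7
```

Emit:
arm_command(deltas="0 0 0 -7 1; 0 0 0 -14 1; 0 0 0 -21 1; 0 0 0 -28 1; 0 0 0 -35 1")

```text
clock: 15.82
tool_pos: [515.2, 425.4, 139.0]
eef_rot: [[-0.81, -0.586, 0.001], [-0.586, 0.81, 0.001], [-0.001, 0.001, -1.0]]
ft_force: [-0.2, 0.2, 0.8]
grip_width: 30.6
finger_force: 60.7
```

Emit:
arm_command(deltas="0 0 0 -7 1; 0 0 0 -14 1; 0 0 0 -21 1; 0 0 0 -28 1; 0 0 0 -35 1")

```text
clock: 16.23
tool_pos: [515.2, 425.3, 139.1]
eef_rot: [[-0.328, -0.945, 0.001], [-0.945, 0.328, 0.001], [-0.001, -0.0, -1.0]]
ft_force: [-0.2, 1.3, -0.4]
grip_width: 30.9
finger_force: 60.7
```

Emit:
arm_command(deltas="0 0 0 -7 1; 0 0 0 -14 1; 0 0 0 -21 1; 0 0 0 -23 1; 0 0 0 -23 1")

```text
clock: 16.65
tool_pos: [515.2, 425.3, 139.0]
eef_rot: [[0.063, -0.998, 0.0], [-0.998, -0.063, 0.001], [-0.001, -0.001, -1.0]]
ft_force: [0.5, 0.3, 0.0]
grip_width: 31.1
finger_force: 60.7
```

```bash
python3 - <<'E'
from h import *
s=monitor.get_state(); print(s["tool_pos"],s["eef_rot"],s["q"],s["grip_width"])
p,d=read_camera("top"); P=cloud(camera_params("top"),d)
for (x,y) in((626,-10),(701,-7)):
    m=(P[...,2]>36)&(P[...,2]<80)&(np.hypot(P[...,0]-x,P[...,1]-y)<38);q=P[m]; print(m.sum(),q.mean(0),np.percentile(q[:,2],[5,95]))
p,d=read_camera("scene"); cv2.imwrite("pics/s4.png",cv2.resize(p[80:280,220:560,::-1],None,fx=2.3,fy=2.3))
E
```

```text
[515.21560963 425.27465616 139.00060597] [[ 6.27650668e-02 -9.98028221e-01  4.64699366e-04]
 [-9.98027748e-01 -6.27645208e-02  1.10867139e-03]
 [-1.07731870e-03 -5.33368695e-04 -9.99999277e-01]] [ 9.88485863e-01  2.26384827e-01  1.21454751e-01 -2.22858728e-04
 -1.46468473e+00 -9.25656291e-01] 31.093929470833036
173 [623.23739184  -9.41716422  44.17942451] [39.5453146  47.74976201]
359 [695.85170458  -6.38354262  63.16147874] [50.17883462 67.64721157]
```

View pics/s4.png

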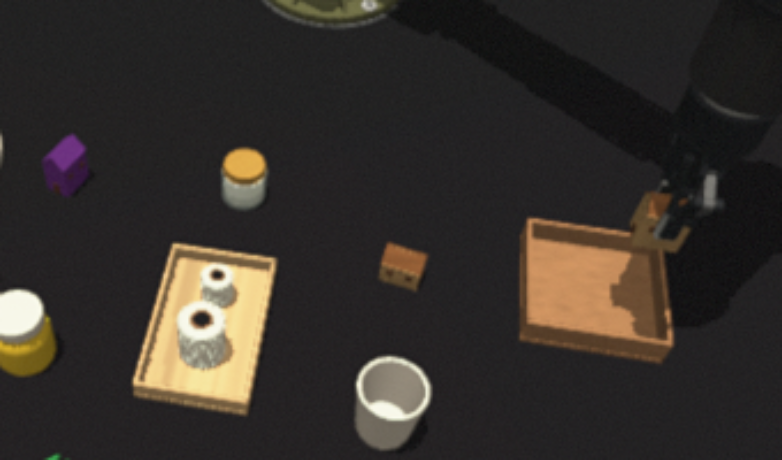

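Both reels stand in the tray at crop (205,330) and (217,285). The tall house is held upright over the right side of the box, at (660,220).

Emit:
arm_command(deltas="0 0 0.030 0 1; 0 0 0.065 0 1; 0 0 0.095 0 1; 0 0 0.109 0 1; 0 0 0.109 0 1")

```text
clock: 17.17
tool_pos: [514.7, 424.5, 28.6]
eef_rot: [[0.061, -0.998, -0.001], [-0.998, -0.061, -0.002], [0.002, 0.001, -1.0]]
ft_force: [0.0, 0.3, -0.1]
grip_width: 31.0
finger_force: 61.6
```

Emit:
arm_command(deltas="0 0 0 0 1; 0 0 0.001 0 1; 0 0 0.002 0 1; 0 0 0.003 0 1; 0 0 0.003 0 1")

```text
clock: 17.58
tool_pos: [515.2, 425.2, 26.4]
eef_rot: [[0.061, -0.998, 0.0], [-0.998, -0.061, 0.0], [-0.0, -0.0, -1.0]]
ft_force: [0.1, -0.0, -0.6]
grip_width: 30.9
finger_force: 61.7
```

Emit:
arm_command(deltas="0 0 0 0 1; 0 0 0 0 1")

```text
clock: 17.75
tool_pos: [515.2, 425.1, 26.4]
eef_rot: [[0.061, -0.998, -0.0], [-0.998, -0.061, 0.0], [-0.0, 0.0, -1.0]]
ft_force: [0.8, 0.2, -0.7]
grip_width: 31.0
finger_force: 61.7
```

Emit:
arm_command(deltas="0 0 0.001 0 1; 0 0 0.002 0 1; 0 0 0.002 0 1; 0 0 0.002 0 1; 0 0 0.002 0 1")

```text
clock: 18.17
tool_pos: [515.2, 425.2, 26.3]
eef_rot: [[0.062, -0.998, 0.001], [-0.998, -0.062, 0.0], [-0.0, -0.001, -1.0]]
ft_force: [-5.4, -2.3, 7.6]
grip_width: 30.5
finger_force: 62.8
```

Emit:
arm_command(deltas="0 0 -0.002 0 1; 0 0 -0.002 0 -0.4; 0 0 -0.002 0 -0.4; 0 0 -0.002 0 -0.4; 0 0 -0.002 0 -0.4")

```text
clock: 18.58
tool_pos: [515.1, 425.0, 26.0]
eef_rot: [[0.061, -0.998, -0.0], [-0.998, -0.061, -0.0], [0.0, 0.0, -1.0]]
ft_force: [1.2, 0.2, -0.2]
grip_width: 60.0
finger_force: 0.0
```

Emit:
arm_command(deltas="0 0 0 0 -0.4; 0 0 -0.025 0 -0.4; 0 0 -0.060 0 -0.4; 0 0 -0.095 0 -0.4; 0 0 -0.110 0 -0.4")

```text
clock: 19.0
tool_pos: [516.7, 426.0, 142.4]
eef_rot: [[0.062, -0.998, 0.006], [-0.998, -0.062, 0.004], [-0.004, -0.006, -1.0]]
ft_force: [0.6, 0.1, 1.8]
grip_width: 59.9
finger_force: 0.0
```

Emit:
arm_command(deltas="0.025 -0.001 0 0 -0.5; 0.055 -0.002 0 0 -0.5; 0.085 -0.003 0 0 -0.5; 0.115 -0.0035 0 0 -0.5; 0.120 -0.0035 0 0 -0.5")

```text
clock: 19.42
tool_pos: [526.5, 302.1, 136.9]
eef_rot: [[0.059, -0.998, 0.0], [-0.998, -0.059, -0.0], [0.0, -0.0, -1.0]]
ft_force: [0.3, 0.9, 0.4]
grip_width: 64.1
finger_force: 0.0
```

Emit:
arm_command(deltas="0.025 -0.001 0 2 -0.5; 0.055 -0.002 0 5 -0.5; 0.085 -0.003 0 8 -0.5; 0.115 -0.0035 0 10.6 -0.5; 0.121 -0.0035 0 10.6 -0.5")

```text
clock: 19.83
tool_pos: [537.2, 181.9, 136.7]
eef_rot: [[-0.128, -0.992, 0.0], [-0.992, 0.128, -0.0], [0.0, -0.0, -1.0]]
ft_force: [-0.3, 0.6, 0.5]
grip_width: 64.2
finger_force: 0.0
```

```bash
python3 - <<'E'
from h import *
c=camera_params("wrist"); p,d=read_camera("wrist"); cv2.imwrite("pics/w5.png",p[:,:,::-1])
s=monitor.get_state()
P=cloud(c,d); m=(P[...,2]>22)&(P[...,2]<60)&(np.hypot(P[...,0]-537,P[...,1]-185)<45)
q=P[m]; print(m.sum(), q.mean(0), cv2.minAreaRect(q[:,:2].astype(np.float32)), s["tool_pos"],s["grip_width"],s["eef_rot"])
h=q[q[:,2]>41]; print(h.mean(0),cv2.minAreaRect(h[:,:2].astype(np.float32)))
p,d=read_camera("top"); P=cloud(camera_params("top"),d);m=(P[...,2]>45)&(P[...,2]<80)&(np.hypot(P[...,0]-515,P[...,1]-425)<40);q=P[m]; print(m.sum(),q.mean(0),np.percentile(q[:,2],[5,95]),cv2.minAreaRect(q[:,:2].astype(np.float32)))
E
```

```text
1944 [536.5003902  181.47236991  36.56101409] ((536.6318969726562, 183.64593505859375), (45.81561279296875, 32.403076171875), 82.45240020751953) [537.26876621 182.5267052  136.71915232] 64.07236256707547 [[-1.26002744e-01 -9.92029766e-01  5.01094152e-04]
 [-9.92029873e-01  1.26002826e-01  1.36097510e-04]
 [-1.98152061e-04 -4.79951708e-04 -9.99999865e-01]]
[536.55212933 182.99787476  42.81114731] ((536.8521728515625, 183.70086669921875), (45.645973205566406, 10.129898071289062), 82.37141418457031)<stdin>:7: RuntimeWarning: Mean of empty slice.
  ret = um.true_divide(
Traceback (most recent call last):
IndexError: index -1 is out of bounds for axis 0 with size 0
```

Emit:
arm_command(deltas="-0.001 0 0.035 0 -0.5; -0.001 0 0.070 0 -0.5; -0.001 0 0.105 0 -0.5; -0.001 0 0.122 0 -0.5; -0.001 0 0.122 0 -0.5")

```text
clock: 20.35
tool_pos: [533.9, 185.6, 8.7]
eef_rot: [[-0.122, -0.992, -0.008], [-0.992, 0.122, -0.004], [0.005, 0.007, -1.0]]
ft_force: [-1.4, -0.7, 0.2]
grip_width: 64.0
finger_force: 0.0
```

Emit:
arm_command(deltas="0 0 0 0 1; 0 0 0 0 1; 0 0 0 0 1; 0 0 0 0 1; 0 0 0 0 1")

```text
clock: 20.77
tool_pos: [538.5, 187.2, 17.0]
eef_rot: [[-0.123, -0.992, 0.004], [-0.992, 0.123, 0.003], [-0.003, -0.004, -1.0]]
ft_force: [-1.1, 2.7, 6.0]
grip_width: 30.8
finger_force: 62.1
```

Emit:
arm_command(deltas="0 0 -0.020 0 1; 0 0 -0.050 0 1; 0 0 -0.085 0 1; 0 0 -0.115 0 1; 0 0 -0.115 0 1")

```text
clock: 21.18
tool_pos: [540.2, 187.1, 138.1]
eef_rot: [[-0.123, -0.992, 0.011], [-0.992, 0.123, 0.005], [-0.007, -0.011, -1.0]]
ft_force: [0.0, 0.4, 0.1]
grip_width: 30.5
finger_force: 61.3
```

```bash
python3 - <<'E'
from h import *
s=monitor.get_state(); print(s["tool_pos"],s["grip_width"])
p,d=read_camera("scene"); P=cloud(camera_params("scene"),d)
m=(P[...,2]>45)&(P[...,2]<80)&(np.hypot(P[...,0]-515,P[...,1]-425)<40);q=P[m]; print(m.sum(),q.mean(0),np.percentile(q[:,2],[5,95]),cv2.minAreaRect(q[:,:2].astype(np.float32)))
cv2.imwrite("pics/s6.png",cv2.resize(p[80:280,320:560,::-1],None,fx=3,fy=3))
E
```

```text
[540.23440109 187.06138378 138.08815538] 30.549819198066395
253 [523.47398726 422.25943892  59.45199527] [47.48911758 69.05597142] ((516.98974609375, 423.76123046875), (34.34939956665039, 45.942325592041016), 3.649582624435425)
```

View pics/s6.png

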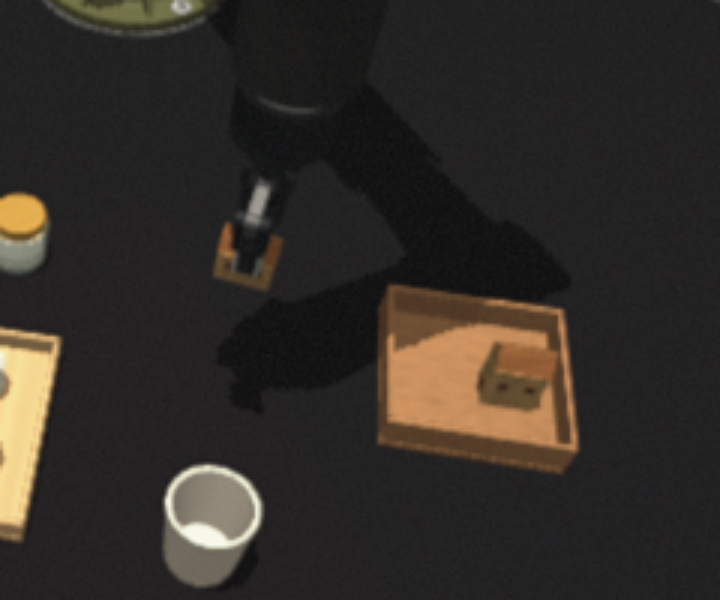

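The tall house stands in the box at crop (517,375). The low house is held upright at (248,255).

Emit:
arm_command(deltas="-0.025 0.006 0 0 1; -0.055 0.0135 0 0 1; -0.085 0.021 0 0 1; -0.110 0.027 0 0 1; -0.110 0.027 0 0 1")

```text
clock: 21.65
tool_pos: [522.6, 301.9, 127.9]
eef_rot: [[-0.12, -0.993, -0.002], [-0.993, 0.12, 0.0], [0.0, 0.002, -1.0]]
ft_force: [-0.1, -1.4, -1.3]
grip_width: 30.2
finger_force: 61.3
```

Emit:
arm_command(deltas="-0.025 0.006 0 -3 1; -0.050 0.013 0 -7 1; -0.062 0.016 0 -10.6 1; -0.062 0.016 0 -10.6 1; -0.062 0.016 0 -10.6 1")

```text
clock: 22.07
tool_pos: [515.1, 362.0, 128.3]
eef_rot: [[0.061, -0.998, -0.001], [-0.998, -0.061, -0.001], [0.001, 0.001, -1.0]]
ft_force: [0.3, 0.4, -0.6]
grip_width: 30.3
finger_force: 61.3
```

Emit:
arm_command(deltas="0 0 0.030 0 1; 0 0 0.065 0 1; 0 0 0.090 0 1; 0 0 0.100 0 1; 0 0 0.100 0 1")

```text
clock: 22.48
tool_pos: [514.5, 359.7, 26.1]
eef_rot: [[0.059, -0.998, -0.004], [-0.998, -0.059, -0.004], [0.004, 0.004, -1.0]]
ft_force: [-0.1, -0.3, -1.1]
grip_width: 30.5
finger_force: 61.3
```

Emit:
arm_command(deltas="0 0 0 0 1; 0 0 0 0 1; 0 0 0 0 1")

```text
clock: 22.73
tool_pos: [516.7, 362.8, 32.0]
eef_rot: [[0.061, -0.998, 0.003], [-0.998, -0.061, 0.003], [-0.003, -0.003, -1.0]]
ft_force: [0.5, 0.6, 0.5]
grip_width: 30.4
finger_force: 61.3
```

Emit:
arm_command(deltas="0 0 0.001 0 1; 0 0 0.002 0 1; 0 0 0.003 0 1; 0 0 0.004 0 1; 0 0 0.005 0 1")

```text
clock: 23.15
tool_pos: [515.5, 362.0, 24.2]
eef_rot: [[0.061, -0.998, -0.0], [-0.998, -0.061, 0.0], [-0.0, 0.0, -1.0]]
ft_force: [-0.4, 0.2, -1.1]
grip_width: 30.4
finger_force: 61.3
```

Emit:
arm_command(deltas="0 0 0.001 0 1; 0 0 0.002 0 1; 0 0 0.002 0 1")

```text
clock: 23.4
tool_pos: [515.6, 361.9, 22.2]
eef_rot: [[0.062, -0.998, -0.0], [-0.998, -0.062, -0.0], [0.0, 0.0, -1.0]]
ft_force: [-0.9, 1.0, -0.4]
grip_width: 30.4
finger_force: 61.3
```

Emit:
arm_command(deltas="0 0 0.001 0 1; 0 0 0.002 0 1; 0 0 0.002 0 1; 0 0 0.002 0 1")

```text
clock: 23.73
tool_pos: [515.7, 362.0, 22.1]
eef_rot: [[0.062, -0.998, 0.001], [-0.998, -0.062, 0.0], [-0.0, -0.001, -1.0]]
ft_force: [-4.3, -2.6, 7.7]
grip_width: 30.0
finger_force: 62.3
```

Emit:
arm_command(deltas="0 0 -0.002 0 1; 0 0 -0.002 0 -0.4; 0 0 -0.002 0 -0.4; 0 0 -0.002 0 -0.4; 0 0 -0.002 0 -0.4")

```text
clock: 24.15
tool_pos: [515.5, 361.9, 22.0]
eef_rot: [[0.061, -0.998, -0.0], [-0.998, -0.061, -0.0], [0.0, 0.0, -1.0]]
ft_force: [0.2, -0.4, 0.5]
grip_width: 59.6
finger_force: 0.0
```

Emit:
arm_command(deltas="0 0 0 0 -0.4; 0 0 -0.025 0 -0.4; 0 0 -0.060 0 -0.4; 0 0 -0.095 0 -0.4; 0 0 -0.115 0 -0.4")

```text
clock: 24.57
tool_pos: [516.8, 362.5, 142.0]
eef_rot: [[0.062, -0.998, 0.004], [-0.998, -0.062, 0.003], [-0.003, -0.004, -1.0]]
ft_force: [1.1, 0.5, 1.3]
grip_width: 60.0
finger_force: 0.0
```

Emit:
arm_command(deltas="0.025 0.005 0 0 -0.7; 0.055 0.011 0 0 -0.7; 0.085 0.017 0 0 -0.7; 0.115 0.023 0 0 -0.7; 0.126 0.0255 0 0 -0.7")

```text
clock: 24.98
tool_pos: [497.5, 231.9, 137.7]
eef_rot: [[0.06, -0.998, 0.0], [-0.998, -0.06, 0.0], [-0.0, -0.0, -1.0]]
ft_force: [0.3, 1.6, -1.1]
grip_width: 72.5
finger_force: 0.0
```

Emit:
arm_command(deltas="0.025 0.005 0 0 -0.7; 0.055 0.011 0 0 -0.7; 0.085 0.017 0 0 -0.7; 0.115 0.023 0 0 -0.7; 0.126 0.0255 0 0 -0.7")

```text
clock: 25.4
tool_pos: [479.8, 104.9, 137.6]
eef_rot: [[0.06, -0.998, 0.0], [-0.998, -0.06, 0.0], [-0.0, -0.0, -1.0]]
ft_force: [0.6, -0.0, 0.5]
grip_width: 73.0
finger_force: 0.0
```

Emit:
arm_command(deltas="0.025 0.005 0 0 -0.7; 0.055 0.011 0 0 -0.7; 0.085 0.017 0 0 -0.7; 0.115 0.023 0 0 -0.7; 0.125 0.0255 0 0 -0.7")

```text
clock: 25.82
tool_pos: [462.1, -21.4, 137.6]
eef_rot: [[0.06, -0.998, 0.0], [-0.998, -0.06, -0.0], [0.0, -0.0, -1.0]]
ft_force: [0.5, 0.8, -0.4]
grip_width: 72.4
finger_force: 0.0
```

```bash
python3 - <<'E'
from h import *
c=camera_params("wrist"); p,d=read_camera("wrist"); cv2.imwrite("pics/w7.png",p[:,:,::-1])
s=monitor.get_state()
P=cloud(c,d); m=(P[...,2]>30)&(P[...,2]<70)&(np.hypot(P[...,0]-463,P[...,1]+19)<45)
q=P[m]; h=q[q[:,2]>50]; print(m.sum(), h.mean(0), cv2.minEnclosingCircle(h[:,:2].astype(np.float32)), s["tool_pos"],s["grip_width"],s["eef_rot"])
p,d=read_camera("top"); P=cloud(camera_params("top"),d)
for (x,y,z) in((515,425,25),(515.5,362,25)):
    m=(P[...,2]>z)&(P[...,2]<80)&(np.hypot(P[...,0]-x,P[...,1]-y)<34);q=P[m].astype(np.float32)
    if m.any(): print(m.sum(),q.mean(0),np.percentile(q[:,2],[5,95]),cv2.minAreaRect(q[:,:2]))
E
```

```text
3264 [462.60306475 -22.75228799  54.82892691] ((462.52081298828125, -21.655242919921875), 24.312938690185547) [462.05536949 -21.48795271 137.59188174] 72.40288948844146 [[ 5.88623042e-02 -9.98266046e-01  3.62453327e-04]
 [-9.98266090e-01 -5.88623749e-02 -1.87615556e-04]
 [ 2.08625103e-04 -3.50781382e-04 -9.99999917e-01]]Traceback (most recent call last):
  File "<stdin>", line 9, in <module>
cv2.error: OpenCV(4.12.0) /io/opencv/modules/imgproc/src/convhull.cpp:143: error: (-215:Assertion failed) total >= 0 && (depth == CV_32F || depth == CV_32S) in function 'convexHull'
```

View pics/w7.png

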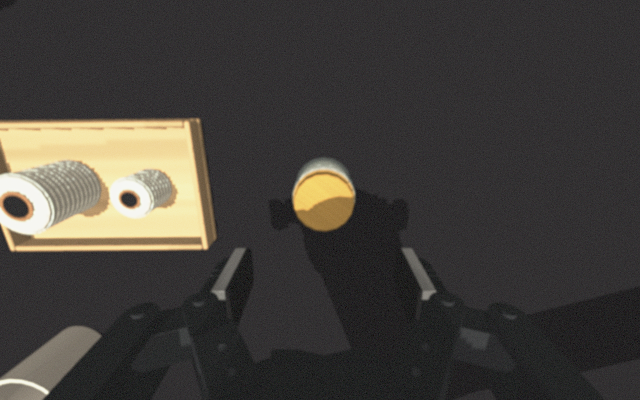

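The wrist view shows the jar lid at (324,200), centred between the open fingers, with the reels upright in the tray at left.

Emit:
arm_command(deltas="0 0 0.035 0 -0.7; 0 0 0.070 0 -0.7; 0 0 0.100 0 -0.7; 0 0 0.118 0 -0.7; 0 0 0.124 0 -0.7")

```text
clock: 26.33
tool_pos: [460.4, -18.4, 9.5]
eef_rot: [[0.062, -0.998, -0.006], [-0.998, -0.062, -0.001], [0.001, 0.006, -1.0]]
ft_force: [0.4, 0.6, -1.0]
grip_width: 72.5
finger_force: 0.0
```

Emit:
arm_command(deltas="0 0 0 0 1; 0 0 0 0 1; 0 0 0 0 1; 0 0 0 0 1; 0 0 0 0 1")

```text
clock: 26.75
tool_pos: [463.0, -18.7, 14.3]
eef_rot: [[0.062, -0.998, 0.002], [-0.998, -0.062, 0.001], [-0.001, -0.002, -1.0]]
ft_force: [1.0, 1.5, 1.1]
grip_width: 51.9
finger_force: 63.0
```

Emit:
arm_command(deltas="0 0 -0.020 0 1; 0 0 -0.050 0 1; 0 0 -0.080 0 1; 0 0 -0.105 0 1; 0 0 -0.115 0 1")

```text
clock: 27.17
tool_pos: [464.1, -19.0, 133.1]
eef_rot: [[0.061, -0.998, 0.007], [-0.998, -0.061, 0.001], [-0.001, -0.007, -1.0]]
ft_force: [-0.4, -0.1, -0.4]
grip_width: 52.3
finger_force: 63.2
```

Emit:
arm_command(deltas="0 0 0 0 1; 0 0 0 0 1; 0 0 0 0 1")

```text
clock: 27.42
tool_pos: [461.5, -19.0, 126.3]
eef_rot: [[0.061, -0.998, -0.003], [-0.998, -0.061, -0.0], [-0.0, 0.003, -1.0]]
ft_force: [-0.1, -0.4, -2.0]
grip_width: 52.2
finger_force: 63.2
```

Emit:
arm_command(deltas="0.025 -0.001 0 0 1; 0.055 -0.002 0 0 1; 0.085 -0.003 0 0 1; 0.112 -0.005 0 0 1; 0.128 -0.0055 0 0 1")

```text
clock: 27.83
tool_pos: [474.8, -148.6, 126.0]
eef_rot: [[0.06, -0.998, -0.004], [-0.998, -0.06, -0.0], [-0.0, 0.004, -1.0]]
ft_force: [-0.5, 0.7, -1.1]
grip_width: 52.2
finger_force: 63.2
```

Emit:
arm_command(deltas="0.025 -0.001 0 0 1; 0.055 -0.002 0 0 1; 0.085 -0.003 0 0 1; 0.112 -0.005 0 0 1; 0.128 -0.0055 0 0 1")

```text
clock: 28.25
tool_pos: [488.0, -275.9, 125.5]
eef_rot: [[0.06, -0.998, -0.004], [-0.998, -0.06, 0.001], [-0.001, 0.004, -1.0]]
ft_force: [0.1, 1.0, -1.7]
grip_width: 52.3
finger_force: 63.2
```

Emit:
arm_command(deltas="0.025 -0.001 0 0 1; 0.055 -0.002 0 0 1; 0.085 -0.003 0 0 1; 0.112 -0.005 0 0 1; 0.128 -0.0055 0 0 1")

```text
clock: 28.67
tool_pos: [501.3, -403.2, 125.0]
eef_rot: [[0.06, -0.998, -0.004], [-0.998, -0.06, 0.002], [-0.002, 0.004, -1.0]]
ft_force: [0.7, 0.5, -0.9]
grip_width: 52.2
finger_force: 63.2
```

Emit:
arm_command(deltas="0 0 0.020 0 1; 0 0 0.050 0 1; 0 0 0.080 0 1; 0 0 0.095 0 1; 0 0 0.100 0 1")

```text
clock: 29.08
tool_pos: [499.2, -399.5, 21.5]
eef_rot: [[0.061, -0.998, -0.009], [-0.998, -0.061, 0.005], [-0.006, 0.008, -1.0]]
ft_force: [-0.9, -0.4, -1.4]
grip_width: 52.4
finger_force: 63.2
```

Emit:
arm_command(deltas="0 0 0 0 1; 0 0 0 0 1; 0 0 0 0 1; 0 0 0 0 1")

```text
clock: 29.42
tool_pos: [503.4, -401.7, 30.0]
eef_rot: [[0.062, -0.998, 0.002], [-0.998, -0.062, -0.001], [0.001, -0.002, -1.0]]
ft_force: [-0.0, 0.1, -0.5]
grip_width: 52.4
finger_force: 63.2
```

Emit:
arm_command(deltas="0 0 0.001 0 1; 0 0 0.002 0 1; 0 0 0.004 0 1; 0 0 0.005 0 1; 0 0 0.006 0 1")

```text
clock: 29.83
tool_pos: [502.4, -401.2, 22.0]
eef_rot: [[0.061, -0.998, -0.0], [-0.998, -0.061, 0.0], [-0.0, 0.0, -1.0]]
ft_force: [0.2, -0.3, 0.3]
grip_width: 52.3
finger_force: 63.2
```

Emit:
arm_command(deltas="0 0 0 0 1; 0 0 0.001 0 1; 0 0 0.001 0 1")

```text
clock: 30.08
tool_pos: [502.4, -401.2, 21.0]
eef_rot: [[0.061, -0.998, -0.0], [-0.998, -0.061, 0.0], [-0.0, 0.0, -1.0]]
ft_force: [-0.1, -0.0, -1.5]
grip_width: 52.0
finger_force: 63.2
```

Emit:
arm_command(deltas="0 0 0.001 0 1; 0 0 0.002 0 1; 0 0 0.003 0 1; 0 0 0.003 0 1; 0 0 0.003 0 1")

```text
clock: 30.5
tool_pos: [502.6, -401.4, 19.3]
eef_rot: [[0.062, -0.998, 0.0], [-0.998, -0.062, -0.0], [0.0, -0.0, -1.0]]
ft_force: [-3.0, 3.0, 5.9]
grip_width: 52.6
finger_force: 63.9
```

Emit:
arm_command(deltas="0 0 -0.002 0 1; 0 0 -0.002 0 -0.6; 0 0 -0.002 0 -0.6; 0 0 -0.002 0 -0.6; 0 0 -0.002 0 -0.6")

```text
clock: 30.92
tool_pos: [502.4, -401.3, 20.1]
eef_rot: [[0.061, -0.998, -0.0], [-0.998, -0.061, 0.0], [-0.0, 0.0, -1.0]]
ft_force: [0.2, -0.2, 0.3]
grip_width: 68.3
finger_force: 0.0
```

Emit:
arm_command(deltas="0 0 0 0 -0.6; 0 0 -0.025 0 -0.6; 0 0 -0.060 0 -0.6; 0 0 -0.100 0 -0.6; 0 0 -0.135 0 -0.6")

```text
clock: 31.33
tool_pos: [502.3, -401.5, 157.5]
eef_rot: [[0.062, -0.998, 0.0], [-0.998, -0.062, -0.001], [0.001, -0.0, -1.0]]
ft_force: [1.0, -0.1, 0.5]
grip_width: 68.4
finger_force: 0.0
```

Emit:
arm_command(deltas="0.010 0.030 0 0 -0.6; 0.018 0.068 0 0 -0.6; 0.028 0.105 0 0 -0.6; 0.040 0.140 0 0 -0.6; 0.041 0.150 0 0 -0.6")

```text
clock: 31.75
tool_pos: [351.6, -452.9, 155.9]
eef_rot: [[0.059, -0.998, -0.0], [-0.998, -0.059, -0.001], [0.001, 0.0, -1.0]]
ft_force: [1.3, 1.1, 0.3]
grip_width: 68.7
finger_force: 0.0
```

```bash
python3 - <<'E'
from h import *
for n in("top","scene"):
    p,d=read_camera(n); P=cloud(camera_params(n),d); print(n)
    if n=="top": cv2.imwrite("pics/t8.png",p[:,:,::-1])
    else: cv2.imwrite("pics/s8.png",cv2.resize(p[110:290,140:540,::-1],None,fx=2,fy=2))
    for k,x,y,z,r in(("big",701,-7,57,35),("small",626,-10,36,30),("tall",515,425,44,34),("low",515.5,362,39,30),("jar",502,-401,47,35),("cup",735,195,60,50),("glue",745,-190,65,50)):
        m=(P[...,2]>z)&(P[...,2]<90)&(np.hypot(P[...,0]-x,P[...,1]-y)<r);q=P[m].astype(np.float32)
        if m.any():
            a=cv2.minAreaRect(q[:,:2]); print(k,m.sum(),np.percentile(q[:,2],[5,50,95]).round(),np.round(a[0]),np.round(a[1]),round(a[2]))
E
```

```text
topTraceback (most recent call last):
  File "<stdin>", line 9, in <module>
cv2.error: OpenCV(4.12.0) /io/opencv/modules/imgproc/src/convhull.cpp:143: error: (-215:Assertion failed) total >= 0 && (depth == CV_32F || depth == CV_32S) in function 'convexHull'
```

View pics/t8.png

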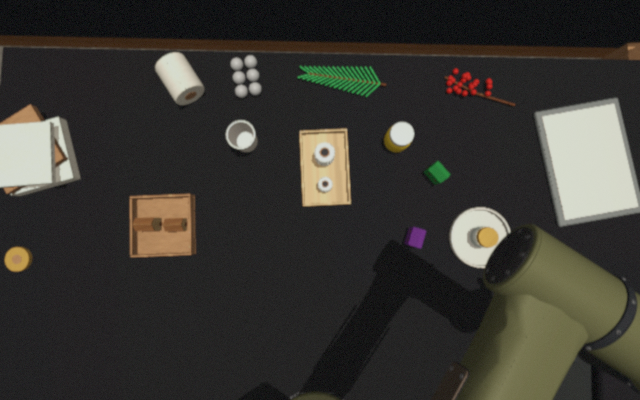

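The top view shows both reels in the tray (324,152) and (325,184), both houses in the box (147,225) and (175,225), and the jar on the dish (487,237). The cup and glue pot have not moved. One more numeric check.

```bash
python3 - <<'E'
from h import *
for n in("top","scene"):
    p,d=read_camera(n); P=cloud(camera_params(n),d); print(n)
    if n=="scene": cv2.imwrite("pics/s9.png",cv2.resize(p[110:290,140:540,::-1],None,fx=2,fy=2))
    for k,x,y,z,r in(("big",701,-7,57,35),("small",626,-10,36,30),("tall",515,425,44,34),("low",515.5,362,39,30),("jar",502,-401,47,35),("cup",735,195,60,50),("glue",745,-190,65,50)):
        m=(P[...,2]>z)&(P[...,2]<90)&(np.hypot(P[...,0]-x,P[...,1]-y)<r);q=P[m].astype(np.float32)
        if m.any():
            a=cv2.minAreaRect(q[:,:2].copy()); print(k,m.sum(),np.percentile(q[:,2],[5,50,95]).round(),np.round(a[0]),np.round(a[1]),round(a[2]))
E
```

```text
top
big 331 [61. 65. 68.] [698.  -7.] [47. 46.] 1
small 169 [41. 45. 48.] [624.  -9.] [34. 35.] 64
tall 284 [50. 60. 68.] [516. 424.] [32. 47.] 5
low 185 [40. 45. 51.] [518. 360.] [46. 28.] 87
jar 388 [49. 60. 63.] [ 504. -399.] [49. 49.] 34
cup 247 [62. 74. 78.] [734. 196.] [67. 68.] 2
glue 445 [72. 76. 78.] [ 745. -190.] [55. 54.] 24
scene
big 317 [60. 65. 68.] [700.  -6.] [50. 48.] 20
small 149 [38. 45. 49.] [625. -10.] [35. 34.] 70
tall 254 [46. 60. 69.] [517. 423.] [35. 46.] 1
low 146 [40. 45. 51.] [519. 360.] [27. 46.] 3
jar 241 [48. 61. 64.] [ 504. -401.] [52. 50.] 63
cup 356 [61. 73. 78.] [735. 195.] [69. 68.] 56
glue 432 [69. 76. 78.] [ 747. -191.] [57. 56.] 25
```

View pics/s9.png

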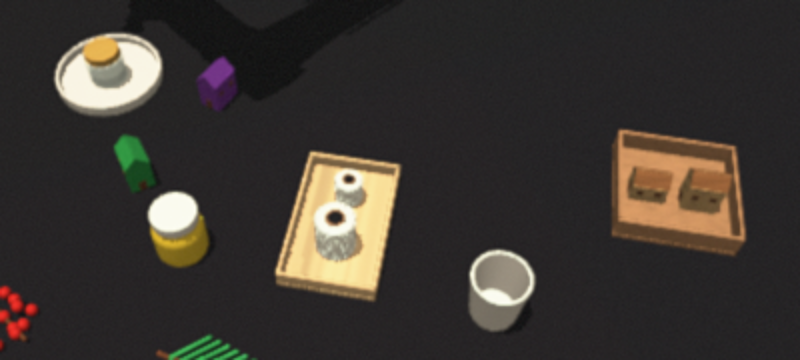

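Everything is upright in its own container: reels at crop (335,230) and (348,187), houses at (650,185) and (705,190), jar at (104,60). All tops read 5 mm above the object's own height, so each is on its container floor. Cup and glue pot have not moved.

```bash
python3 -c "
from bench import order
print(order.hand_in())"
```

```text
the job is handed in; nothing more can be done
None
```

The job is handed in: both reels stand in the tray, both houses in the box and the jar on the dish, all upright and let go, and the cup, glue pot and look-alikes were left where they were; it took about 32 of the 125 s, and no verdict came back.

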